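Square up a draining basket and hang it to drip

TASK

Push the steel draining basket on the grey tray until it stands flush against both fences in the tray's corner, and let go of it there so that it stands square on its own for a moment. Then take it by its handle and hang it by the handle bar on both prongs of the twin hook on the drip stand, level and at rest. Do not knock over or push away the glass jars.

Things in the scene. Friction and masses are not known exactly. Their poses are not given: they have to be found in the camera images.
- basket: Open stainless steel draining basket with slotted walls and a fixed upright arch handle, about 0.32 kg (varies). 100 mm (x) by 200 mm (y), 70 mm tall, walls 4 mm; long side and handle run along y. Origin: centre of the underside, z up. It starts loose and askew (up to 20 degrees) on the tray, 15 mm or more short of both fences, and slides easily.
- basket_centre (a point): Centre of the basket's body, 35 mm above its underside, axes as the basket's.
- handle (a point): Middle of the handle's straight bar, 135 mm above the basket's underside, above its centre; axes as the basket's. The bar is round, 12 mm in diameter, 120 mm long along y; below it 59 mm are free down to the rim. From its ends the arch's legs (10 mm thick) spread outwards down to the rims of the two short walls.
- tray: Fixed grey plastic plate 230 mm (x) by 320 mm (y), 8 mm thick, with two aluminium fences, 14 mm thick, tops 38 mm above the table: one along its far (+x) edge, one along its left (+y) edge; near and right edges are open. Origin: centre of its underside. Inner fence faces: x = +101 mm and y = +146 mm.
- corner (a point): Inside corner of the two fences on the tray's upper face (8 mm above the table), axes as the tray's. When squared, the basket's long side lies on the far fence, its left end on the left fence, its centre 50 mm (-x) and 100 mm (-y) from this point, its axes parallel to the tray's.
- stand: Fixed drip stand: dark base plate 200 by 220 mm, 12 mm thick, a post of 18 mm diameter, 192 mm tall, 95 mm behind (+x of) its origin, carrying a twin hook that opens towards -x. Origin: on the table below the hook's seat. To hang the basket, pass the prongs under the bar and over the rim by moving towards the stand's +x, then lower the bar behind the tips.
- seat (a point): Where the middle of the handle bar rests in the twin hook, 190 mm above the table, axes as the stand's; the bar lies along y. Two prongs (8 mm rods) at y = -35 and +35 mm run forward (-x) from a cross bar at x = +95 mm; their axes pass 10 mm below this point, and at x = -26 mm they end in upturned tips, tops 10 mm above this point. Free space between them.
- jar_a: Glass jar of gherkins, 82 mm in diameter, 115 mm tall, right one of three in a row behind the work; origin at the centre of its underside. Bystander.
- jar_b: The same kind of jar, the middle one of the row. Bystander.
- jar_c: The same kind of jar, the left one of the row. Bystander.
Things that resemble listed ones, but are neither listed nor needed, are in the scene too. Leave any green look-alike of the basket alone.

How it is judged:
By the outcome, as a careful person would: the job done as asked, in the order asked, and still so for the second after the job is handed in, with the robot touching nothing.
It also fails if it takes over 72 s, if anything falls off the work surface, if the arm or the gripper's body presses on something with over 40 N, if the wrist force passes 120 N, or if a joint passes its speed limit or range.

ROBOT

A 6-joint arm with a two-finger parallel gripper is mounted at the origin on the work surface. World frame = base frame: x ahead of the robot, y to its left, z up, the work surface at z = 0. Lengths are in m, angles in rad, forces in N, time in s.
With the tool pointing down it reaches from about 0.425 to 0.95 m from the base axis. Payload 3.5 kg.
Tool frame: the origin (TCP) lies at the very end of the fingers, on their centre line; the grasp point (between the pads) lies 19 mm behind it; z points along the fingers, y is the direction in which the jaws open and shut (so a half turn about z gives the same grasp; the last joint's range is limited). The gripper opens to 85 mm and grips with 20 to 120 N. Pads are 22 mm wide; open, the fingers measure 114 mm over their backs; the gripper's body (76 mm by 85 mm) begins 54 mm behind the grasp point. The pads swing forward as they close: fully open they stand 13 mm farther back than shut.
Start: joints at [-1.306, 0.286, 1.577, -0, 1.279, -0.15], TCP at [0.272, -0.618, 0.231] pointing down, gripper open.
Joint ranges: [-2.77, 2.77], [-0.9, 2.22], [0.21, 2.48], [-1.53, 4.67], [0.24, 2.81], [-2.84, 2.84]. Speed limits (rad/s): [2.79, 2.79, 3.14, 3.14, 3.14, 3.14].

INTERFACE

Orientations are given as a unit quaternion [x, y, z, w].
In Python, from plant import ctrl, eyes, ticket gives the robot as it stands.
- The arm moves only by the tool send_rows, never from a script. Its arguments are lists of equal length, an entry for each row: "translation": the shift along the tool's x, y, z in units of 30 mm (1.0 is 30 mm), a list of three; "rotation": the turn, a rotation vector about the tool's x, y, z in units of 5 degrees (1.0 is 5 degrees), a list of three; "grip": the finger opening in mm, from 0 to 85.4. A call has 1 to 5 rows; each row shifts and turns the commanded pose from where the row before left it, along the tool's axes as they then stand; what a row does not reach is not made up. A row lasts 1/8 s, in which the tool goes at most 62.5 mm and 10.7 degrees, less where a joint would pass 70% of its speed; a pose out of reach is approached as far as the arm can. A call is refused whole if a number of a shift passes 1 or a number of a turn 1, either way. A call with a gripper value outside its range is refused whole. The fingers move at their own pace and stop on an object; "squeeze" is the grip in N (left out, the last holds). Time passes only in rows, so rows that do not move let the fingers close. It gives the time, the measured TCP pose, the force and the opening at its end, in the units of the state.
- ctrl.get_state(): the state, without advancing time (a new reading comes with each control period).
- eyes.read_camera(name): name is "side" or "top"; returns a dict with "image" (480x640x3 uint8, blue, green, red), "mtx" (3x3 intrinsics, pixels), "xyz" and "orientation" of the camera in the world. Camera axes: x right, y down, z forward; pixel columns grow to the right and rows downward; lengths in m; the calibration is good to about 2 mm. A picture is of the moment at which its call begins. There is no depth.
- ticket.sign_off(): hands the job in, once; it reports no verdict.
The state is a dict: "time": time; "qpos": joint angles; "dq": joint speeds; "joint_efforts": joint torques, N m; "eef_pos": TCP position; "tcp_rot": TCP orientation; "contact_force": force on the tool from outside, world axes, zero at the start; "wrist_torque": the same for the moment, N m; "opening": opening from 0.0 (shut) to 1.0 (fully open).
Only numpy, scipy, OpenCV 4.12 (cv2) and the standard library are available. Lean on these libraries where they do the work, as an engineer would, in place of code of your own. Each camera call takes 0.05 s, during which the arm holds its last target. There are 200 camera calls.

## Working session

There is one attempt and no reset: what is moved stays moved. The work goes in short steps, Python scripts to look and compute and a tool call to move; the robot and the scene stay as the last step left them, time stands still between calls to the robot, and variables do not carry over. Pictures are saved under pics/ and viewed, about 8 in all and at most 12, crops included, and the job is handed in when it is done.

Besides the shell and the picture viewer there is one more tool, called after "Call:" in YAML: its name, and indented under it one key for each argument. send_rows: Moves the arm, as the interface text tells. Its arguments: {"type":"object","properties":{"translation":{"type":"array"},"rotation":{"type":"array"},"grip":{"type":"array"},"squeeze":{"type":"number"}},"required":["translation","rotation","grip"]}

```bash
mkdir -p pics; ls; cat > h.py <<'E'
import numpy as np, cv2
from scipy.spatial.transform import Rotation as R
from plant import ctrl, eyes, ticket
def cam(n):
    c=eyes.read_camera(n); c['n']=n; return c
def ray(c,u,v):
    d=np.linalg.inv(c['mtx'])@np.array([u,v,1.]); return np.array(c['xyz']),R.from_quat(c['orientation']).apply(d)
def onz(c,u,v,z):
    o,d=ray(c,u,v); return o+d*(z-o[2])/d[2]
def proj(c,p):
    q=R.from_quat(c['orientation']).inv().apply(np.atleast_2d(p)-np.array(c['xyz'])); q=q@np.array(c['mtx']).T; return q[:,:2]/q[:,2:]
E
python3 - <<'E'
from h import *
for n in('top','side'):
    c=cam(n); cv2.imwrite(f'pics/{n}0.png',c['image']); print(n,c['xyz'],R.from_quat(c['orientation']).as_matrix().round(3).tolist(),np.array(c['mtx']).tolist())
s=ctrl.get_state(); print(s)
E
```

```text
pics
top [0.28611471 0.0462374  1.44868353] [[0.009, -0.988, 0.156], [-1.0, -0.012, -0.018], [0.019, -0.156, -0.988]] [[493.63936381880063, 0.0, 321.85259532077777], [0.0, 493.63936381880063, 239.20047777465186], [0.0, 0.0, 1.0]]
side [0.02881392 0.58441225 1.00250953] [[-0.752, -0.516, 0.41], [-0.659, 0.573, -0.487], [0.017, -0.637, -0.771]] [[437.95819071905015, 0.0, 314.6139199658108], [0.0, 437.95819071905015, 240.38231179335], [0.0, 0.0, 1.0]]
{'time': 0.1, 'qpos': array([-1.30599395e+00,  2.87092448e-01,  1.57805806e+00, -2.39433946e-05,
        1.27858344e+00, -1.49978690e-01]), 'dq': array([-0.00013944, -0.0010016 , -0.00410718, -0.00016741, -0.00021463,
        0.00046639]), 'joint_efforts': array([ 5.03329902e-04, -4.07295549e+01, -2.93699151e+01, -1.50512597e-04,
        3.43232103e-03,  5.58946862e-07]), 'eef_pos': array([ 0.27189363, -0.6171603 ,  0.23006037]), 'tcp_rot': array([ 9.78570280e-01,  2.05910324e-01, -7.28758877e-05, -1.06822903e-03]), 'contact_force': array([-0.46507244,  0.02554466, -0.52054668]), 'wrist_torque': array([0.02422151, 0.02756095, 0.01584794]), 'opening': 1.0003932457011717}
```

View pics/top0.png

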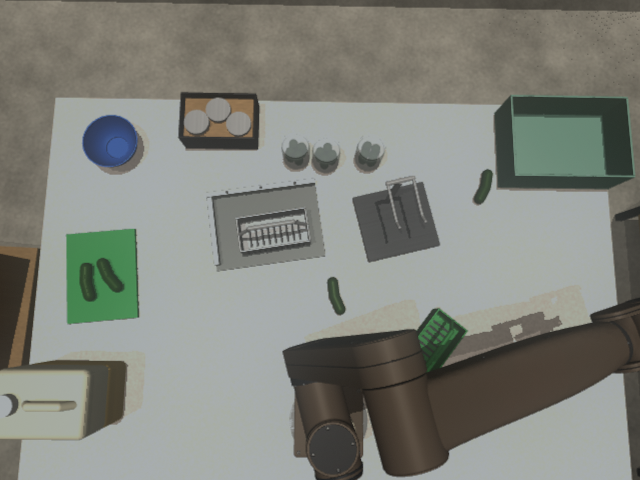

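View pics/side0.png

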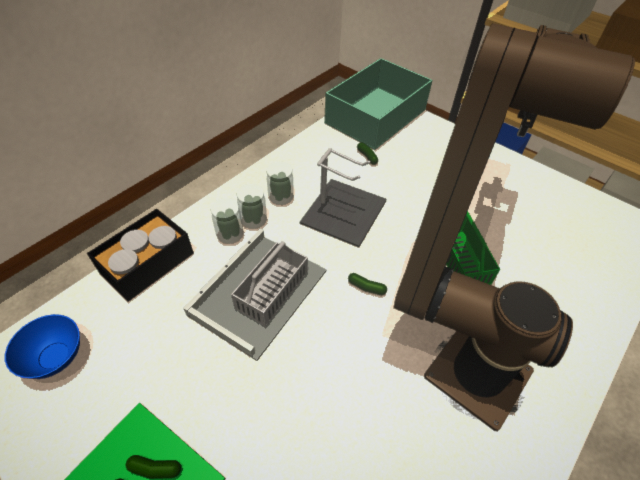

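Top: the tray spans about (207,190)-(325,270), with the basket at about (237,208)-(310,252), the stand base at (353,182)-(439,261) and the jars at (295,152), (326,155) and (370,153). A zoomed view is needed for the edges.

```bash
python3 - <<'E'
from h import *
c=cam('top'); im=c['image']
a=cv2.resize(im[170:280,195:335],None,fx=5.5,fy=5.5,interpolation=cv2.INTER_CUBIC)
cv2.imwrite('pics/cr1.png',a)
b=cv2.resize(im[130:270,275:445],None,fx=4.5,fy=4.2,interpolation=cv2.INTER_CUBIC)
cv2.imwrite('pics/cr2.png',b)
print(proj(c,[[0,0,0],[.5,0,0]]))
E
```

```text
[[327.40750631 420.46784069]
 [328.62191139 244.38727437]]
```

View pics/cr1.png

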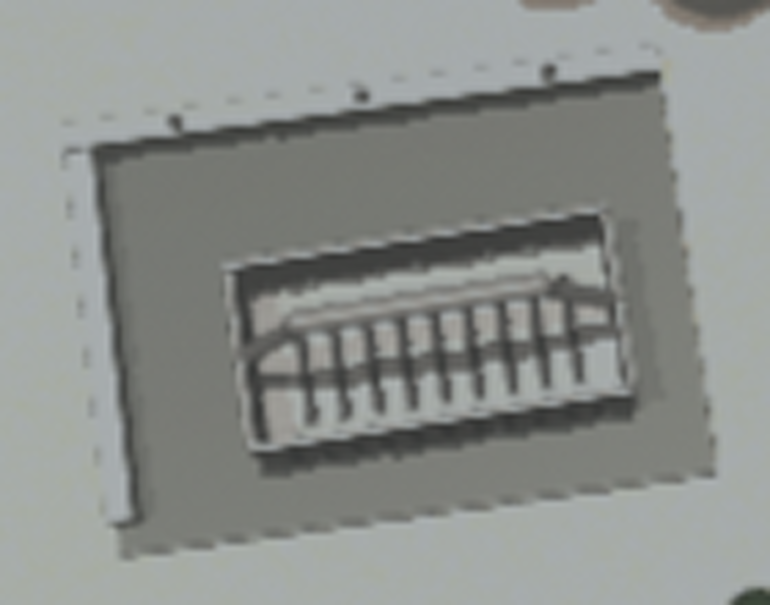

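View pics/cr2.png

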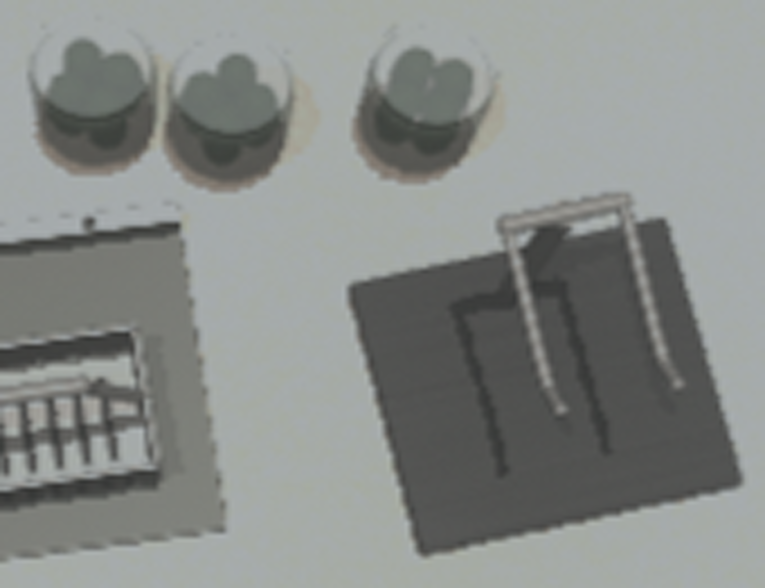

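```bash
cat > m.py <<'E'
from h import *
c=cam('top')
A=lambda u,v,z:onz(c,195+(u+.5)/5.5-.5,170+(v+.5)/5.5-.5,z)
B=lambda u,v,z:onz(c,275+(u+.5)/4.5-.5,130+(v+.5)/4.2-.5,z)
def box(P,n):
    P=np.array(P); e=[np.linalg.norm(P[i]-P[(i+1)%4]) for i in range(4)]
    x=((P[0]-P[3])+(P[1]-P[2]))[:2]; y=((P[0]-P[1])+(P[3]-P[2]))[:2]
    print(n,P.mean(0).round(4),np.round(e,3),'yawx',np.degrees(np.arctan2(x[1],x[0])).round(1),'yawy',np.degrees(np.arctan2(-y[0],y[1])).round(1))
# order: far-left, far-right, near-right, near-left
box([A(227,268,.078),A(600,210,.078),A(633,400,.078),A(255,452,.078)],'rim')
h=[A(290,320,.149),A(545,280,.149)];print('bar',np.mean(h,0),np.linalg.norm(h[0]-h[1]))
f=[A(93,150,.038),A(660,75,.038),A(133,520,.038)]
print('corner',f[0],np.linalg.norm(f[0]-f[1]),'yaw',np.degrees(np.arctan2(*(f[0]-f[1])[[0,1]]*[-1,1])),np.degrees(np.arctan2(*(f[0]-f[2])[[1,0]])), np.linalg.norm(f[0]-f[2]))
print('tray near corners',A(120,557,.008),A(716,475,.008))
box([B(350,285,.012),B(665,220,.012),B(742,485,.012),B(422,553,.012)],'stand')
t=[B(560,412,.2),B(680,385,.2)];print('tips',t,np.linalg.norm(t[0]-t[1]))
t=[B(505,222,.184),B(627,200,.184)];print('cross',t,np.linalg.norm(t[0]-t[1]))
for u,v in((92,75),(232,85),(432,75)):print('jar top',B(u,v,.115))
E
python3 m.py
```

```text
rim [0.5277 0.1604 0.078 ] [0.194 0.101 0.194 0.097] yawx 10.5 yawy 9.2
bar [0.53090677 0.16044842 0.149     ] 0.12504925419337085
corner [0.63062536 0.34435959 0.038     ] 0.30396104610469804 yaw 8.582860246209442 8.468251142365057 0.19919316966344267
tray near corners [0.41698638 0.32678611 0.008     ] [0.46431468 0.01134111 0.008     ]
stand [ 0.5705 -0.1987  0.012 ] [0.217 0.197 0.217 0.197] yawx 13.7 yawy 13.5
tips [array([ 0.51607695, -0.17502594,  0.2       ]), array([ 0.53384479, -0.2444941 ,  0.2       ])] 0.07170440476254043
cross [array([ 0.64042941, -0.14726882,  0.184     ]), array([ 0.65581875, -0.21965777,  0.184     ])] 0.07400670566601851
jar top [0.75767677 0.10009448 0.115     ]
jar top [0.75206843 0.01242633 0.115     ]
jar top [ 0.76105113 -0.11307256  0.115     ]
```

Call:
send_rows:
  translation:
    - [0,0,0]
    - [0,0,0]
    - [0,0,0]
    - [0.6,-1,0]
    - [0.6,-1,0]
  rotation:
    - [0,0,1]
    - [0,0,1]
    - [0,0,1]
    - [0,0,0.05]
    - [0,0,0]
  grip: [85,85,85,85,85]

```text
time: 0.82
eef_pos: [0.2986, -0.5523, 0.2308]
tcp_rot: [0.997, 0.074, -0.0, -0.0]
contact_force: [-0.1, -0.1, -0.6]
opening: 0.996
```

Call:
send_rows:
  translation:
    - [0.6,-1,0]
    - [0.6,-1,0]
    - [0.6,-1,0]
    - [0.6,-1,0]
    - [0.6,-1,0]
  rotation:
    - [0,0,0]
    - [0,0,0]
    - [0,0,0]
    - [0,0,0]
    - [0,0,0]
  grip: [85,85,85,85,85]

```text
time: 1.45
eef_pos: [0.3657, -0.3901, 0.2312]
tcp_rot: [0.997, 0.074, -0.0, -0.0]
contact_force: [0.5, -0.5, 0.3]
opening: 0.988
```

Call:
send_rows:
  translation:
    - [0.6,-1,0]
    - [0.6,-1,0]
    - [0.6,-1,0]
    - [0.6,-1,0]
    - [0.6,-1,0]
  rotation:
    - [0,0,0]
    - [0,0,0]
    - [0,0,0]
    - [0,0,0]
    - [0,0,0]
  grip: [85,85,85,85,85]

```text
time: 2.08
eef_pos: [0.4324, -0.2285, 0.2313]
tcp_rot: [0.997, 0.074, 0.0, -0.0]
contact_force: [0.2, 0.7, -0.0]
opening: 0.995
```

Call:
send_rows:
  translation:
    - [0.6,-0.9,0]
    - [0.1,-1,0]
    - [0.1,-1,0]
    - [0.1,-1,0]
    - [0.1,-1,0]
  rotation:
    - [0,0,0]
    - [0,0,0]
    - [0,0,0]
    - [0,0,0]
    - [0,0,0]
  grip: [85,85,85,85,85]

```text
time: 2.7
eef_pos: [0.4398, -0.0788, 0.2312]
tcp_rot: [0.997, 0.074, -0.0, -0.0]
contact_force: [1.0, 0.3, -0.1]
opening: 0.996
```

Call:
send_rows:
  translation:
    - [0.1,-1,0]
    - [0.1,-1,0]
    - [0.1,-1,0]
    - [0.1,-1,0]
    - [0,0,0]
  rotation:
    - [0,0,0]
    - [0,0,0]
    - [0,0,0]
    - [0,0,0]
    - [0,0,0]
  grip: [85,85,85,85,85]

```text
time: 3.32
eef_pos: [0.4338, 0.0418, 0.2312]
tcp_rot: [0.997, 0.076, -0.0, 0.0]
contact_force: [1.0, -0.4, 0.0]
opening: 1.0
```

Call:
send_rows:
  translation:
    - [0.2,-0.9,0]
    - [0.2,-0.9,0]
    - [0.2,-0.9,0.7]
    - [0.1,-0.75,1]
    - [0,0,1]
  rotation:
    - [0,0,0]
    - [0,0,0]
    - [0,0,0]
    - [0,0,0]
    - [0,0,0]
  grip: [85,85,85,85,85]

```text
time: 3.95
eef_pos: [0.44, 0.1463, 0.1496]
tcp_rot: [0.997, 0.075, 0.0, 0.0]
contact_force: [0.6, 0.1, -0.4]
opening: 0.999
```

Call:
send_rows:
  translation:
    - [0,0,1]
    - [0,0,1]
    - [0,0,1]
    - [0,0,1]
    - [0,0,0]
  rotation:
    - [0,0,0]
    - [0,0,0]
    - [0,0,0]
    - [0,0,0]
    - [0,0,0]
  grip: [85,85,85,85,85]

```text
time: 4.58
eef_pos: [0.4377, 0.145, 0.0281]
tcp_rot: [0.997, 0.074, -0.003, 0.0]
contact_force: [0.2, 0.6, -0.7]
opening: 1.0
```

```bash
python3 - <<'E'
from h import *
s=ctrl.get_state(); print(s['eef_pos'],s['contact_force'])
t=cam('top')['image'][100:300,180:460]; d=cam('side')['image'][170:370,170:420]
a=np.hstack([cv2.resize(t,(400,300),interpolation=2),cv2.resize(d,(400,300),interpolation=2)])
cv2.imwrite('pics/p5.png',a)
E
```

```text
[0.43771066 0.14495588 0.02810608] [ 0.15125198  0.55671432 -0.74119128]
```

View pics/p5.png

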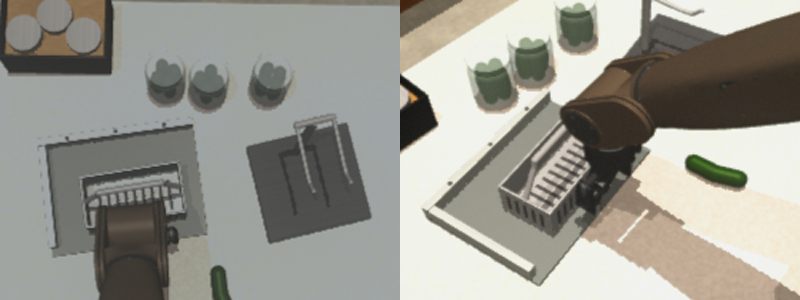

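The gripper is behind the near wall with the fingers straddling its middle. Pushing towards +x.

Call:
send_rows:
  translation:
    - [0.7,0,0]
    - [0.6,0,0]
    - [0.6,0,0]
    - [0.6,0,0]
    - [0.5,0,0]
  rotation:
    - [0,0,0]
    - [0,0,0]
    - [0,0,0]
    - [0,0,0]
    - [0,0,0]
  grip: [85,85,85,85,85]

```text
time: 5.3
eef_pos: [0.5294, 0.1593, 0.032]
tcp_rot: [0.997, 0.074, -0.0, 0.0]
contact_force: [-5.1, -0.6, 4.4]
opening: 0.994
```

Call:
send_rows:
  translation:
    - [0.2,0,0]
    - [0.1,0,0]
    - [0.1,0,0]
    - [0.1,0,0]
    - [0,0,0]
  rotation:
    - [0,0,0]
    - [0,0,0]
    - [0,0,0]
    - [0,0,0]
    - [0,0,0]
  grip: [85,85,85,85,85]

```text
time: 5.92
eef_pos: [0.5435, 0.1617, 0.0303]
tcp_rot: [0.997, 0.074, 0.0, -0.0]
contact_force: [-2.4, 0.3, 1.5]
opening: 0.997
```

Call:
send_rows:
  translation:
    - [0.07,0,0]
    - [0.07,0,0]
    - [0,0,0]
  rotation:
    - [0,0,0]
    - [0,0,0]
    - [0,0,0]
  grip: [85,85,85]

```text
time: 6.3
eef_pos: [0.5479, 0.1623, 0.0302]
tcp_rot: [0.997, 0.074, 0.0, -0.0]
contact_force: [-2.6, -0.2, 1.1]
opening: 0.992
```

Call:
send_rows:
  translation:
    - [0.07,0,0]
    - [0.07,0,0]
    - [0,0,0]
  rotation:
    - [0,0,0]
    - [0,0,0]
    - [0,0,0]
  grip: [85,85,85]

```text
time: 6.68
eef_pos: [0.5477, 0.1621, 0.0302]
tcp_rot: [0.997, 0.075, -0.006, 0.001]
contact_force: [-16.5, -4.6, 12.8]
opening: 0.994
```

Call:
send_rows:
  translation:
    - [-0.5,0,0]
    - [-1,0,0]
    - [-0.5,0.5,0]
    - [0,1,0]
    - [0,1,0]
  rotation:
    - [0,0,0]
    - [0,0,0]
    - [0,0,0]
    - [0,0,0]
    - [0,0,0]
  grip: [85,85,85,85,85]

```text
time: 7.3
eef_pos: [0.5044, 0.0792, 0.0307]
tcp_rot: [0.997, 0.074, 0.002, 0.0]
contact_force: [1.1, 0.2, -0.0]
opening: 1.0
```

Call:
send_rows:
  translation:
    - [0,1,0]
    - [0,1,0]
    - [0,1,0]
    - [0,0.7,0]
    - [0,0,0]
  rotation:
    - [0,0,0]
    - [0,0,0]
    - [0,0,0]
    - [0,0,0]
    - [0,0,0]
  grip: [85,85,85,85,85]

```text
time: 7.92
eef_pos: [0.5211, -0.0312, 0.0307]
tcp_rot: [0.997, 0.073, 0.001, 0.0]
contact_force: [-0.0, 0.3, -0.6]
opening: 0.993
```

```bash
python3 - <<'E'
from h import *
s=ctrl.get_state(); print(s['eef_pos'],s['contact_force'])
c=cam('top');t=c['image'][150:290,190:400]
cv2.imwrite('pics/p6.png',cv2.resize(t,(798,532),interpolation=2))
E
```

```text
[ 0.52107279 -0.03124333  0.03071339] [-0.01677007  0.26850709 -0.56784702]
```

View pics/p6.png

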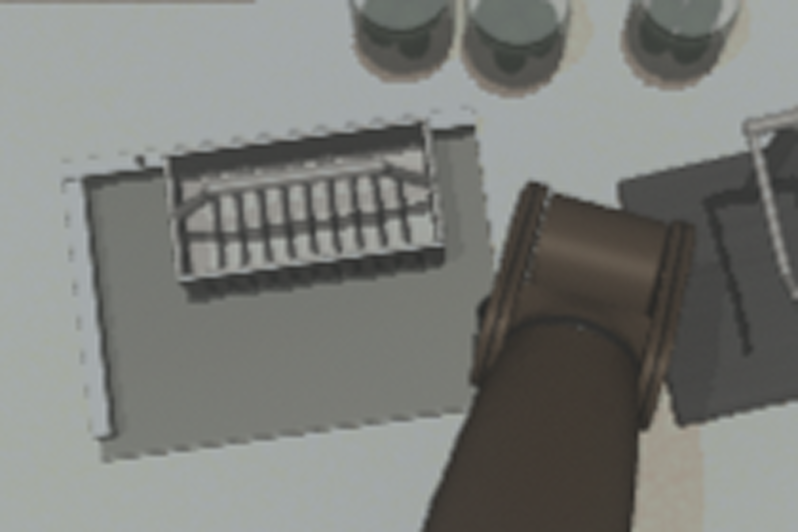

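The basket is flush on the far fence (left end at about (170,160), right end at about (430,125) in the crop) and its left end is still short of the left fence. Next I push its right end with the back of a finger.

Call:
send_rows:
  translation:
    - [1,0,0]
    - [1,0,0]
    - [1,0,0]
    - [0.9,0,0]
    - [0,-0.5,0]
  rotation:
    - [0,0,0]
    - [0,0,0]
    - [0,0,0]
    - [0,0,0]
    - [0,0,0]
  grip: [85,85,85,85,85]

```text
time: 8.6
eef_pos: [0.6351, 0.0032, 0.0307]
tcp_rot: [0.997, 0.074, 0.001, 0.0]
contact_force: [-1.1, 0.4, -0.2]
opening: 0.993
```

Call:
send_rows:
  translation:
    - [0,-0.5,0]
    - [0,-0.5,0]
    - [0,-0.5,0]
    - [0,-0.5,0]
    - [0,-0.3,0]
  rotation:
    - [0,0,0]
    - [0,0,0]
    - [0,0,0]
    - [0,0,0]
    - [0,0,0]
  grip: [85,85,85,85,85]

```text
time: 9.22
eef_pos: [0.6228, 0.0715, 0.0303]
tcp_rot: [0.997, 0.075, -0.0, 0.0]
contact_force: [-0.1, -2.3, 0.0]
opening: 0.996
```

Call:
send_rows:
  translation:
    - [0,-0.2,0]
    - [0,-0.1,0]
    - [0,0,0]
  rotation:
    - [0,0,0]
    - [0,0,0]
    - [0,0,0]
  grip: [85,85,85]

```text
time: 9.6
eef_pos: [0.6218, 0.0792, 0.0303]
tcp_rot: [0.997, 0.074, -0.0, 0.0]
contact_force: [0.6, -1.2, 0.3]
opening: 0.993
```

Call:
send_rows:
  translation:
    - [0,-0.08,0]
    - [0,-0.08,0]
    - [0,0,0]
  rotation:
    - [0,0,0]
    - [0,0,0]
    - [0,0,0]
  grip: [85,85,85]

```text
time: 9.98
eef_pos: [0.6219, 0.0798, 0.0308]
tcp_rot: [0.997, 0.075, -0.0, 0.003]
contact_force: [-0.8, -15.2, 0.2]
opening: 0.995
```

Call:
send_rows:
  translation:
    - [0,0.3,0]
    - [0,1,0]
    - [0,1,0]
    - [0,0,-1]
    - [0,0,-1]
  rotation:
    - [0,0,0]
    - [0,0,0]
    - [0,0,0]
    - [0,0,0]
    - [0,0,0]
  grip: [85,85,85,85,85]

```text
time: 10.6
eef_pos: [0.6312, 0.0159, 0.0904]
tcp_rot: [0.997, 0.073, -0.001, -0.001]
contact_force: [-0.1, -0.3, 0.3]
opening: 0.993
```

Call:
send_rows:
  translation:
    - [0,0,-1]
    - [0,0,-1]
    - [0,0,-1]
    - [0,0,-1]
    - [0,0,-0.5]
  rotation:
    - [0,0,0]
    - [0,0,0]
    - [0,0,0]
    - [0,0,0]
    - [0,0,0]
  grip: [85,85,85,85,85]

```text
time: 11.22
eef_pos: [0.6323, 0.0163, 0.2276]
tcp_rot: [0.997, 0.074, 0.002, -0.0]
contact_force: [0.3, -0.0, 0.9]
opening: 0.997
```

```bash
python3 - <<'E'
from h import *
s=ctrl.get_state(); print(s['eef_pos'],s['contact_force'])
c=cam('top');t=c['image'][170:280,195:335]
cv2.imwrite('pics/p7.png',cv2.resize(t,None,fx=5.5,fy=5.5,interpolation=2))
E
```

```text
[0.63227199 0.01629364 0.22760181] [ 0.26574391 -0.00739704  0.89084858]
```

View pics/p7.png

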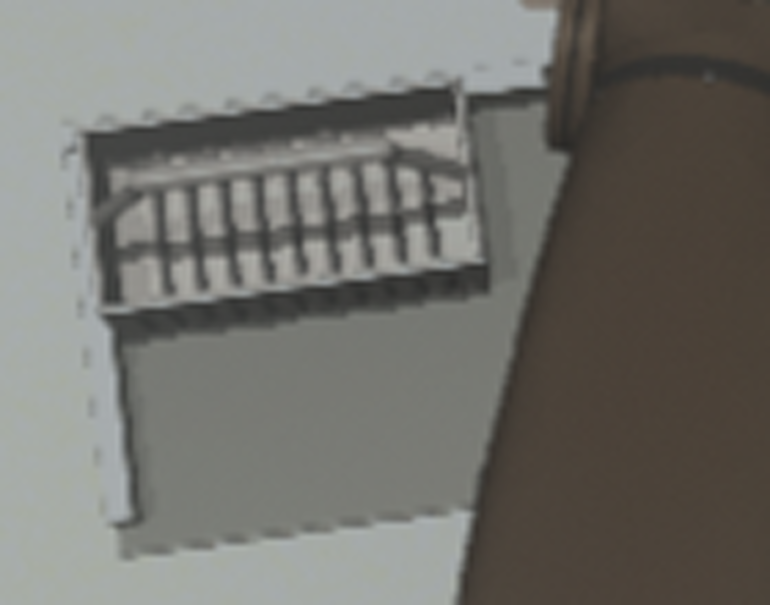

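```bash
sed -i '/^box(\[A(227/,$d' m.py; cat > m2.py <<'E'
from m import *
P=[A(80,135,.078),A(458,82,.078),A(488,267,.078),A(105,312,.078)]
box(P,'rim')
h=[A(135,180,.149),A(390,147,.149)];print('bar',np.mean(h,0),np.subtract(*h))
k=np.array([.6306,.3444]);ux=np.array([.989,.148]);uy=np.array([-.148,.989])
for p in P: q=p[:2]-k; print('tray',(q@ux).round(4),(q@uy).round(4))
E
python3 m2.py
```

```text
rim [0.5966 0.2372 0.078 ] [0.197 0.099 0.197 0.094] yawx 10.3 yawy 8.3
bar [0.59789319 0.23788669 0.149     ] [-0.01825586  0.12385781  0.        ]
tray -0.0021 -0.0012
tray -0.0002 -0.1978
tray -0.0995 -0.2008
tray -0.0963 -0.0041
```

Centre, yaw (8.3° against 8.5°) and corner all agree to about 1–2 mm. A light second push towards the far fence will confirm it is flush there.

Call:
send_rows:
  translation:
    - [-1,-0.9,0]
    - [-1,-1,0]
    - [-1,-1,0]
    - [-0.8,-1,0]
    - [0,-1,0]
  rotation:
    - [0,0,0]
    - [0,0,0]
    - [0,0,0]
    - [0,0,0]
    - [0,0,0]
  grip: [85,85,85,85,85]

```text
time: 11.95
eef_pos: [0.4945, 0.1452, 0.2233]
tcp_rot: [0.997, 0.074, -0.002, -0.0]
contact_force: [0.7, -0.4, -0.7]
opening: 0.994
```

Call:
send_rows:
  translation:
    - [0,-1,0]
    - [0,-1,0.6]
    - [0,-0.6,1]
    - [0,0,1]
    - [0,0,1]
  rotation:
    - [0,0,0]
    - [0,0,0]
    - [0,0,0]
    - [0,0,0]
    - [0,0,0]
  grip: [85,85,85,85,85]

```text
time: 12.58
eef_pos: [0.484, 0.2217, 0.1146]
tcp_rot: [0.997, 0.075, -0.001, 0.0]
contact_force: [0.7, -0.6, 0.0]
opening: 0.997
```

Call:
send_rows:
  translation:
    - [0,0,1]
    - [0,0,1]
    - [0,0,1]
    - [0.5,0,0]
    - [0.5,0,0]
  rotation:
    - [0,0,0]
    - [0,0,0]
    - [0,0,0]
    - [0,0,0]
    - [0,0,0]
  grip: [85,85,85,85,85]

```text
time: 13.2
eef_pos: [0.5166, 0.2262, 0.0278]
tcp_rot: [0.997, 0.074, 0.0, -0.0]
contact_force: [0.7, 0.7, -0.1]
opening: 0.995
```

Call:
send_rows:
  translation:
    - [0.3,0,0]
    - [0.1,0,0]
    - [0.1,0,0]
    - [0,0,0]
  rotation:
    - [0,0,0]
    - [0,0,0]
    - [0,0,0]
    - [0,0,0]
  grip: [85,85,85,85]

```text
time: 13.7
eef_pos: [0.5299, 0.2282, 0.0275]
tcp_rot: [0.997, 0.074, 0.0, -0.0]
contact_force: [-0.2, 0.5, -0.9]
opening: 0.996
```

Call:
send_rows:
  translation:
    - [0.1,0,0]
    - [0.1,0,0]
    - [0.1,0,0]
    - [0,0,0]
  rotation:
    - [0,0,0]
    - [0,0,0]
    - [0,0,0]
    - [0,0,0]
  grip: [85,85,85,85]

```text
time: 14.2
eef_pos: [0.5377, 0.2294, 0.0272]
tcp_rot: [0.997, 0.075, -0.002, 0.0]
contact_force: [-4.9, -0.7, 4.6]
opening: 0.997
```

Call:
send_rows:
  translation:
    - [0.05,0,0]
    - [-0.3,0,0]
    - [-1,0,0]
    - [-0.7,0,0]
    - [0,0,-1]
  rotation:
    - [0,0,0]
    - [0,0,0]
    - [0,0,0]
    - [0,0,0]
    - [0,0,0]
  grip: [85,85,85,85,85]

```text
time: 14.82
eef_pos: [0.477, 0.22, 0.0545]
tcp_rot: [0.997, 0.074, -0.003, 0.001]
contact_force: [0.5, 0.7, 0.2]
opening: 0.996
```

Call:
send_rows:
  translation:
    - [0,0,-1]
    - [0,0,-1]
    - [0,0,-1]
    - [0,0,-1]
    - [0,0,-1]
  rotation:
    - [0,0,0]
    - [0,0,0]
    - [0,0,0]
    - [0,0,-1]
    - [0,0,-1]
  grip: [85,85,85,85,85]

```text
time: 15.45
eef_pos: [0.4811, 0.2208, 0.2083]
tcp_rot: [0.987, 0.162, 0.001, -0.0]
contact_force: [0.4, -0.3, 0.4]
opening: 0.998
```

Call:
send_rows:
  translation:
    - [0,0,-0.8]
    - [0,0,0]
    - [0,0,0]
    - [0,0,0]
    - [0,0,0]
  rotation:
    - [0,0,-1]
    - [0,0,-1]
    - [0,0,-1]
    - [0,0,-1]
    - [0,0,-1]
  grip: [85,85,85,85,85]

```text
time: 16.08
eef_pos: [0.4812, 0.2208, 0.2312]
tcp_rot: [0.928, 0.372, 0.001, 0.0]
contact_force: [-0.1, 0.1, 0.0]
opening: 0.997
```

Call:
send_rows:
  translation:
    - [0,0,0]
    - [0,0,0]
    - [0,0,0]
    - [0,0,0]
    - [0,0,0]
  rotation:
    - [0,0,-1]
    - [0,0,-1]
    - [0,0,-1]
    - [0,0,-1]
    - [0,0,-1]
  grip: [85,85,85,85,85]

```text
time: 16.7
eef_pos: [0.4812, 0.2208, 0.2312]
tcp_rot: [0.826, 0.564, 0.001, 0.0]
contact_force: [-0.4, 0.6, 0.6]
opening: 0.995
```

Call:
send_rows:
  translation:
    - [0,0,0]
    - [0,0,0]
    - [0,0,0]
    - [0,0,0]
    - [0,0,0]
  rotation:
    - [0,0,-1]
    - [0,0,-1]
    - [0,0,-1]
    - [0,0,-1]
    - [0,0,-1]
  grip: [50,50,50,50,50]

```text
time: 17.32
eef_pos: [0.4812, 0.2208, 0.2312]
tcp_rot: [0.684, 0.729, 0.001, 0.0]
contact_force: [0.3, 0.2, 0.2]
opening: 0.586
```

Call:
send_rows:
  translation:
    - [0,0,0]
    - [0,0,0]
  rotation:
    - [0,0,-1]
    - [0,0,0]
  grip: [50,50]

```text
time: 17.58
eef_pos: [0.4811, 0.2208, 0.2312]
tcp_rot: [0.653, 0.757, 0.0, 0.0]
contact_force: [0.1, -0.5, -0.1]
opening: 0.585
```

```bash
cat > st.py <<'E'
from h import *
import sys
s=ctrl.get_state(); r=R.from_quat(s['tcp_rot']); M=r.as_matrix()
print(s['time'],s['eef_pos'].round(4),'yaw x',np.degrees(np.arctan2(M[1,0],M[0,0])).round(2),'z',M[:,2].round(3),'f',s['contact_force'].round(1),s['opening'])
if len(sys.argv)>3: print('units to go',(r.inv().apply(np.array(sys.argv[1:4],float)-s['eef_pos'])/.03).round(2))
E
python3 st.py .5963 .2376 .20
python3 - <<'E'
from h import *
c=cam('top');cv2.imwrite('pics/p8.png',cv2.resize(c['image'][150:290,190:400],(798,532),interpolation=2))
E
```

```text
17.575 [0.4811 0.2208 0.2312] yaw x 98.44 z [ 0.001  0.    -1.   ] f [ 0.1 -0.5 -0.1] 0.5845671712423
units to go [-0.01  3.88  1.04]
```

View pics/p8.png

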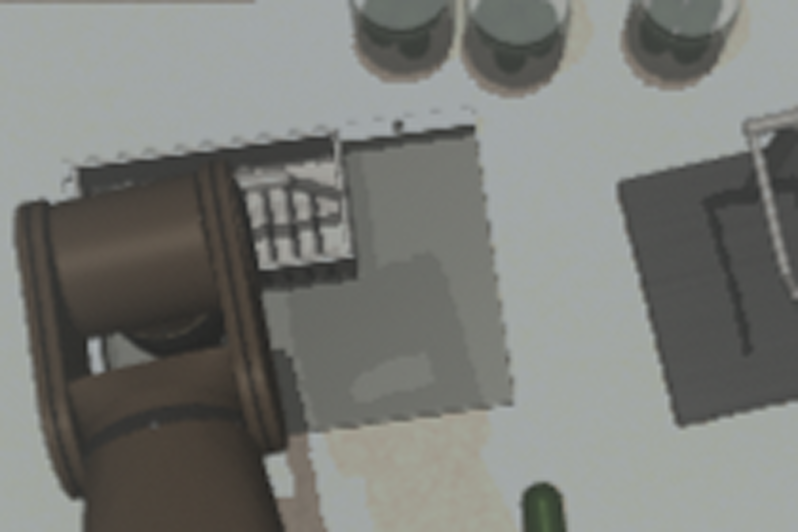

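The basket stands flush in the corner with the arm clear. Taking the handle now.

Call:
send_rows:
  translation:
    - [0,1,0]
    - [0,1,0]
    - [0,1,0]
    - [0,0.9,0]
    - [0,0,0.5]
  rotation:
    - [0,0,0]
    - [0,0,0]
    - [0,0,0]
    - [0,0,0]
    - [0,0,0]
  grip: [50,50,50,50,50]

```text
time: 18.25
eef_pos: [0.5987, 0.2383, 0.2171]
tcp_rot: [0.653, 0.757, 0.001, 0.001]
contact_force: [-0.6, -0.2, -0.2]
opening: 0.585
```

Call:
send_rows:
  translation:
    - [0,0,0.8]
    - [0,0,0.8]
    - [0,0,0.8]
    - [0,0,0.7]
    - [0,0,0]
  rotation:
    - [0,0,0]
    - [0,0,0]
    - [0,0,0]
    - [0,0,0]
    - [0,0,0]
  grip: [50,50,50,50,50]

```text
time: 18.88
eef_pos: [0.5943, 0.2377, 0.1203]
tcp_rot: [0.653, 0.758, -0.002, -0.002]
contact_force: [-0.3, 0.6, 0.7]
opening: 0.587
```

Call:
send_rows:
  translation:
    - [0,0,0]
    - [0,0,0]
    - [0,0,0]
    - [0,0,0]
    - [0,0,0]
  rotation:
    - [0,0,0]
    - [0,0,0]
    - [0,0,0]
    - [0,0,0]
    - [0,0,0]
  grip: [30,20,8,5,5]
  squeeze: 50

```text
time: 19.5
eef_pos: [0.5979, 0.2384, 0.1248]
tcp_rot: [0.653, 0.758, 0.001, 0.001]
contact_force: [2.7, 1.0, 4.6]
opening: 0.117
```

```bash
python3 st.py .5963 .2376 .124
```

```text
19.5 [0.5979 0.2384 0.1248] yaw x 98.51 z [ 0.003  0.001 -1.   ] f [2.7 1.  4.6] 0.11734854043156769
units to go [-0.02 -0.06  0.03]
```

Call:
send_rows:
  translation:
    - [0,0,-0.3]
    - [0,0,-0.6]
    - [0,0,-0.7]
    - [0,0,-0.7]
    - [0,0,-0.33]
  rotation:
    - [0,0,0]
    - [0,0,0]
    - [0,0,0]
    - [0,0,0]
    - [0,0,0]
  grip: [5,5,5,5,5]
  squeeze: 60

```text
time: 20.12
eef_pos: [0.5977, 0.2384, 0.2054]
tcp_rot: [0.653, 0.758, 0.002, 0.001]
contact_force: [-0.4, 1.1, -3.8]
opening: 0.118
```

Call:
send_rows:
  translation:
    - [-0.3,-0.4,0]
    - [-0.5,-0.7,0]
    - [-0.5,-0.8,0]
    - [-0.5,-0.8,0]
    - [-0.5,-0.8,0]
  rotation:
    - [0,0,0]
    - [0,0,0]
    - [0,0,0]
    - [0,0,0]
    - [0,0,0]
  grip: [5,5,5,5,5]

```text
time: 20.75
eef_pos: [0.5007, 0.1532, 0.2008]
tcp_rot: [0.653, 0.758, -0.001, -0.001]
contact_force: [0.8, -0.3, -3.2]
opening: 0.121
```

Call:
send_rows:
  translation:
    - [-0.6,-0.8,0]
    - [-0.7,-0.7,0]
    - [-0.7,-0.5,0]
    - [-0.7,-0.2,0]
    - [-0.7,-0.2,0]
  rotation:
    - [0,0,0]
    - [0,0,0]
    - [0,0,0]
    - [0,0,0]
    - [0,0,0]
  grip: [5,5,5,5,5]

```text
time: 21.38
eef_pos: [0.4451, 0.042, 0.201]
tcp_rot: [0.653, 0.758, -0.001, -0.001]
contact_force: [-0.8, 0.9, -3.0]
opening: 0.116
```

```bash
python3 st.py .437 -.233 .2035
```

```text
21.375 [0.4451 0.042  0.201 ] yaw x 98.51 z [-0.002 -0.    -1.   ] f [-0.8  0.9 -3. ] 0.11632506773656025
units to go [-9.02 -1.62 -0.08]
```

Call:
send_rows:
  translation:
    - [-0.7,-0.15,0]
    - [-0.7,-0.15,0]
    - [-0.7,-0.15,0]
    - [-0.7,-0.15,0]
    - [-0.7,-0.15,0]
  rotation:
    - [0,0,0]
    - [0,0,0]
    - [0,0,0]
    - [0,0,0]
    - [0,0,0]
  grip: [5,5,5,5,5]

```text
time: 22.0
eef_pos: [0.4385, -0.0649, 0.201]
tcp_rot: [0.653, 0.758, -0.001, -0.001]
contact_force: [-0.1, -0.6, -3.9]
opening: 0.115
```

Call:
send_rows:
  translation:
    - [-0.7,-0.15,0]
    - [-0.7,-0.1,0]
    - [-0.7,-0.1,0]
    - [-0.7,-0.1,0]
    - [-0.7,-0.1,0]
  rotation:
    - [0,0,0]
    - [0,0,0]
    - [0,0,0]
    - [0,0,0]
    - [0,0,0]
  grip: [5,5,5,5,5]

```text
time: 22.62
eef_pos: [0.4378, -0.1708, 0.2009]
tcp_rot: [0.653, 0.758, -0.0, -0.001]
contact_force: [-0.2, 0.5, -3.9]
opening: 0.111
```

Call:
send_rows:
  translation:
    - [-0.7,-0.1,0]
    - [-0.7,-0.1,0]
    - [-0.4,-0.1,0]
    - [0,0,0]
    - [0,0,0]
  rotation:
    - [0,0,0]
    - [0,0,0]
    - [0,0,-0.5]
    - [0,0,-0.5]
    - [0,0,0]
  grip: [5,5,5,5,5]

```text
time: 23.25
eef_pos: [0.4382, -0.2259, 0.2019]
tcp_rot: [0.619, 0.785, -0.0, -0.0]
contact_force: [0.7, -0.7, -4.4]
opening: 0.113
```

```bash
python3 st.py .554 -.2045 .2035
python3 - <<'E'
from h import *
c=cam('top');d=cam('side')
a=cv2.resize(c['image'][165:295,320:460],(400,371),interpolation=2);b=cv2.resize(d['image'][120:305,270:470],(400,371),interpolation=2)
cv2.imwrite('pics/p9.png',np.hstack([a,b]))
E
```

```text
23.25 [ 0.4382 -0.2259  0.2019] yaw x 103.46 z [-0.001  0.    -1.   ] f [ 0.7 -0.7 -4.4] 0.11277406621131215
units to go [-0.21  3.92 -0.05]
```

View pics/p9.png

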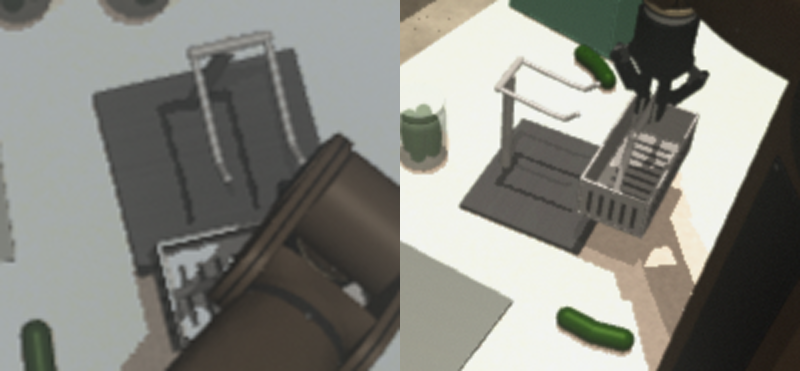

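```bash
python3 - <<'E'
from h import *
d=cam('side')
for u,v in((577,114),(612,81)): print('tip',onz(d,270+(u-400)/2,120+v/2.005,.2))
for u,v in((497,88),(520,60)): print('cross',onz(d,270+(u-400)/2,120+v/2.005,.184))
E
```

```text
tip [ 0.51438569 -0.17009031  0.2       ]
tip [ 0.51961959 -0.25742327  0.2       ]
cross [ 0.64123606 -0.15165724  0.184     ]
cross [ 0.65692884 -0.22112718  0.184     ]
```

Call:
send_rows:
  translation:
    - [-0.2,0.4,0]
    - [0,0.5,0]
    - [0,0.5,0]
    - [0,0.5,0]
    - [0,0.5,0]
  rotation:
    - [0,0,0]
    - [0,0,0]
    - [0,0,0]
    - [0,0,0]
    - [0,0,0]
  grip: [5,5,5,5,5]

```text
time: 24.02
eef_pos: [0.5111, -0.2139, 0.2021]
tcp_rot: [0.619, 0.786, -0.0, -0.0]
contact_force: [0.2, 0.7, -4.3]
opening: 0.118
```

Call:
send_rows:
  translation:
    - [0,0.5,0]
    - [0,0.5,0]
    - [0,0.5,0]
    - [0,0,0]
    - [0,0,0]
  rotation:
    - [0,0,0]
    - [0,0,0]
    - [0,0,0]
    - [0,0,0]
    - [0,0,0]
  grip: [5,5,5,5,5]

```text
time: 24.65
eef_pos: [0.5534, -0.2038, 0.202]
tcp_rot: [0.619, 0.785, -0.0, -0.0]
contact_force: [0.5, -0.5, -4.4]
opening: 0.115
```

```bash
python3 st.py .554 -.2045 .1715
python3 - <<'E'
from h import *
d=cam('side')
cv2.imwrite('pics/p10.png',cv2.resize(d['image'][120:270,270:470],(800,600),interpolation=2))
E
```

```text
24.65 [ 0.5534 -0.2038  0.202 ] yaw x 103.52 z [-0.001  0.    -1.   ] f [ 0.5 -0.5 -4.4] 0.11485005366905188
units to go [-0.03  0.01  1.02]
```

View pics/p10.png

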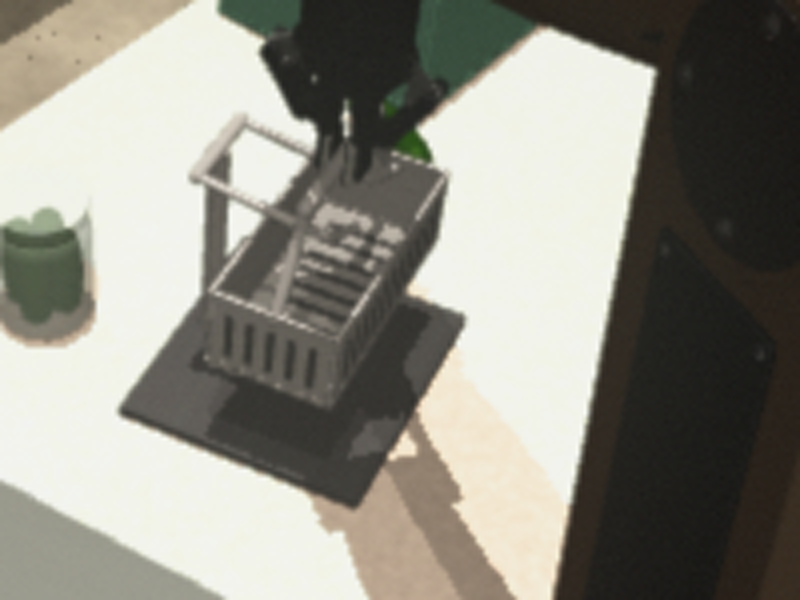

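The left prong runs under the bar at about (300,215), over the rim, and the force reading is just the basket's weight. Lowering.

Call:
send_rows:
  translation:
    - [0,0,0.3]
    - [0,0,0.3]
    - [0,0,0.2]
    - [0,0,0.1]
    - [0,0,0]
  rotation:
    - [0,0,0]
    - [0,0,0]
    - [0,0,0]
    - [0,0,0]
    - [0,0,0]
  grip: [5,5,5,5,5]

```text
time: 25.32
eef_pos: [0.5536, -0.2038, 0.1749]
tcp_rot: [0.619, 0.785, -0.0, -0.0]
contact_force: [0.6, -0.2, -3.5]
opening: 0.111
```

Call:
send_rows:
  translation:
    - [0,0,0.07]
    - [0,0,0.07]
    - [0,0,0]
  rotation:
    - [0,0,0]
    - [0,0,0]
    - [0,0,0]
  grip: [5,5,5]

```text
time: 25.7
eef_pos: [0.554, -0.204, 0.1715]
tcp_rot: [0.619, 0.785, 0.0, 0.0]
contact_force: [0.5, -0.3, -1.7]
opening: 0.119
```

Call:
send_rows:
  translation:
    - [0,0,0.04]
    - [0,0,0.02]
    - [0,0,0]
  rotation:
    - [0,0,0]
    - [0,0,0]
    - [0,0,0]
  grip: [5,5,5]

```text
time: 26.08
eef_pos: [0.5541, -0.2041, 0.1712]
tcp_rot: [0.619, 0.785, -0.0, 0.001]
contact_force: [-2.9, 1.3, 4.6]
opening: 0.116
```

Bar is resting on the prongs (net force reversed). Releasing gradually and rising.

Call:
send_rows:
  translation:
    - [0,0,0]
    - [0,0,0]
    - [0,0,0]
    - [0,0,0]
    - [0,0,0]
  rotation:
    - [0,0,0]
    - [0,0,0]
    - [0,0,0]
    - [0,0,0]
    - [0,0,0]
  grip: [13,16,22,30,45]
  squeeze: 20

```text
time: 26.7
eef_pos: [0.5537, -0.2039, 0.1691]
tcp_rot: [0.619, 0.785, -0.0, -0.0]
contact_force: [-0.2, -0.1, -0.0]
opening: 0.524
```

Call:
send_rows:
  translation:
    - [0,0,0]
    - [0,0,0]
    - [0,0,-0.2]
    - [0,0,-0.4]
    - [0,0,-0.6]
  rotation:
    - [0,0,0]
    - [0,0,0]
    - [0,0,0]
    - [0,0,0]
    - [0,0,0]
  grip: [50,50,50,50,50]

```text
time: 27.32
eef_pos: [0.5536, -0.2038, 0.2062]
tcp_rot: [0.619, 0.785, -0.0, -0.0]
contact_force: [0.0, -0.5, -0.1]
opening: 0.584
```

Call:
send_rows:
  translation:
    - [0,0,-0.8]
    - [0,0,-1]
    - [0,0,-1]
    - [0,-1,-0.5]
    - [0,-1,0]
  rotation:
    - [0,0,0]
    - [0,0,0]
    - [0,0,0]
    - [0,0,0]
    - [0,0,0]
  grip: [50,50,50,50,50]

```text
time: 27.95
eef_pos: [0.4957, -0.2185, 0.3082]
tcp_rot: [0.619, 0.786, 0.0, 0.003]
contact_force: [-0.7, -0.4, -1.3]
opening: 0.587
```

Call:
send_rows:
  translation:
    - [0,-1,0]
    - [0,-1,0]
    - [0,0,0]
    - [0,0,0]
    - [0,0,0]
  rotation:
    - [0,0,0]
    - [0,0,0]
    - [0,0,0]
    - [0,0,0]
    - [0,0,0]
  grip: [50,50,50,50,50]

```text
time: 28.58
eef_pos: [0.4378, -0.2318, 0.3046]
tcp_rot: [0.619, 0.786, 0.0, 0.0]
contact_force: [-0.5, 0.1, -0.5]
opening: 0.587
```

```bash
python3 st.py
python3 - <<'E'
from h import *
d=cam('side');c=cam('top')
a=cv2.resize(c['image'][130:280,270:440],(400,353),interpolation=2);b=cv2.resize(d['image'][120:297,200:400],(400,353),interpolation=2)
cv2.imwrite('pics/p11.png',np.hstack([a,b]))
E
```

```text
28.575 [ 0.4378 -0.2318  0.3046] yaw x 103.56 z [ 0.001 -0.    -1.   ] f [-0.5  0.1 -0.5] 0.5873637307767681
```

View pics/p11.png

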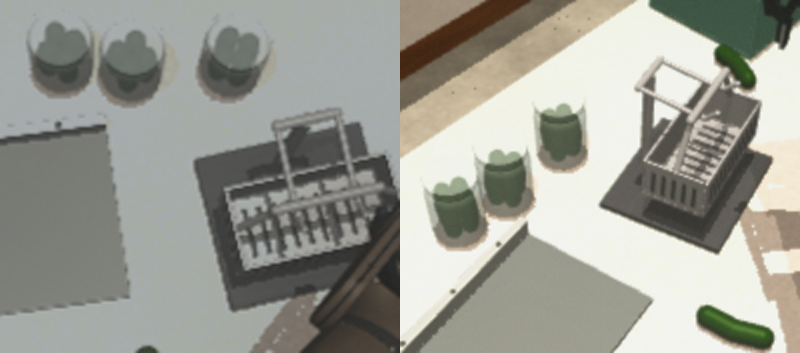

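The basket hangs on both prongs, clear of the base plate and looking level, and the jars are undisturbed. I'll check numerically that it is still, then hand in.

```bash
python3 - <<'E'
from h import *
a=[cam('side')['image'][120:240,310:400].astype(int)]
for i in range(6): a.append(cam('side')['image'][120:240,310:400].astype(int))
print([np.abs(x-a[0]).max(2).__gt__(40).sum() for x in a[1:]], ctrl.get_state()['time'])
print(ticket.sign_off())
E
```

```text
[np.int64(1), np.int64(3), np.int64(6), np.int64(6), np.int64(6), np.int64(8)] 29.025
the job is handed in; nothing more can be done
None
```

The basket was pushed into the tray corner, left there on its own, then hung by its handle bar on both prongs. I handed the job in at 29.0 s.

- **Squaring:** I pushed it against the far fence, then the left fence, and then pressed it lightly against the far fence again. Measured position and yaw were within about 1–2 mm and 0.2° of square. It then stood untouched for about 3 s before I took the handle.
- **Hanging:** The bar touched the prongs at the expected height, and the force reading dropped to about zero on release. The last pictures show the basket hanging on both prongs. It looked level by eye (I did not measure the tilt), with the jars in place and the gripper well clear.
- **Forces:** The highest wrist force I saw was about 21 N, during the first push.
- **Stillness check:** This was not perfectly clean. Over the last 0.3 s, 1 to 8 pixels of about 10,800 changed, rising slowly. That could be camera noise or a slight leftover sway of the basket, and I handed in without waiting for it to settle further.

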